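Clamp a robot link in the screw fixture

TASK

Lay the robot link on the bed of the blue clamping fixture, flat, with its round boss pushed right up into the V-stop under the spindle and its square black flange out at the open front. Then screw the red knob down (clockwise) until the rubber foot grips the boss firmly, hand-tight but without crushing it, and let go. Leave the other things on the bench where they are.

Things in the scene. Friction and masses are not known exactly. Their poses are not given: they have to be found in the camera images.
- press: Blue and grey screw clamping fixture, bolted down. Origin on the table under the spindle axis; x points from its open front to the V-stop. Grey bed plate, top 25 mm above the table, x -170 to 80, y -70 to 120 mm. Blue column y 75 to 115, x -26 to 26 mm, 155 mm high; blue arm 42 mm wide from it to the spindle, 115 to 155 mm above the table; nut boss 48 mm in diameter, up to 167 mm.
- seat (a point): Point on the top face of the bed, on the spindle axis (axes as the fixture): where the underside centre of the link's boss belongs. The V-stop round it has two steel cheeks 22 mm high at 45 degrees either side of +x, open to the front; a 56 mm boss touching both lies exactly on the seat.
- spindle: Spindle above the seat: knob on top, swivel foot below; it only moves up and down. Origin on the axis at the knob's underside, 202 mm above the table when the knob reads 0; it sinks 24 mm per turn (3.82 mm per rad). The sprung rubber pad (36 mm wide) under the foot has its underside 129 to 135 mm below the origin: the foot is screwed out by an unknown 0 to 6 mm.
- knob_grip (a point): Centre of the red cross-shaped knob, on the axis, 15 mm above its underside, 11 mm below its top. Four lobes along the x and y axes of this point, each 18 mm wide with a flat end, 58 mm across opposite lobes, 26 mm high. Fully wound down, its underside is still 8 mm above the nut boss. It turns and sinks with the knob.
- knob (a joint): Turn of the knob in rad, clockwise from above (down) positive, 0 to 7, starts at 0.3 to 1.2. It runs free at about 0.15 N m; 10 N on the foot adds 0.04 N m. The pad gives 1 mm per 12 N, up to 3.5 mm, then it is solid. Friction holds the knob against up to 39 N on the foot. Hand-tight is 20 to 40 N (0.23 to 0.3 N m at the knob); above 120 N (0.6 N m) the boss is crushed.
- link: Loose robot link, 176 mm long, 0.35 to 0.7 kg, lying flat left or right of the fixture. Origin on its underside, x along it to the boss. At x = -55 mm a black square flange block 46 x 46 x 46 mm (heavy end, good to grip across its y faces); at x = 70 mm a grey boss 56 mm in diameter, 30 mm high; between them a web 32 mm wide, 20 mm high. Centre of mass near x = -30 mm.
- link_boss (a point): Centre of the underside of the link's round boss.
- cover: Bystander: white moulded robot joint cover, 172 x 85 mm, 42 mm high; it lies on the other side of the fixture from the link.
- multimeter: Bystander: orange multimeter, 88 x 185 mm, 36 mm high.
- tape_roll: Bystander: roll of black tape, 96 mm across, 24 mm high.
- cutters: Bystander: side cutters with blue handles, 160 mm long, 16 mm high.
- driver: Bystander: yellow screwdriver lying on the table, 190 mm long.
- servo: Bystander: black servo motor standing upright, 60 x 60 mm, 111 mm high, with a toothed pulley on its shaft.
Not all that is in view belongs to the job. Of the things that look like the link, take the one that is farthest from the robot's base at the start.

How it is judged:
On the way, in this order (a step that is already met when the one before it is completed fails the run):
1. the link lies flat on the bed with its boss home in the V-stop and its flange at the open front (horizontal distance between link_boss and seat below 0.005 m and z of link_boss in the frame of seat below 0.003 m and angle between link's own z axis and vertical below 0.04 rad and linear speed of link below 0.02 m/s and x of link in the frame of seat below -0.05 m), for 0.2 s.
2. the foot bears firmly on the boss (contact force between spindle and link above 15 N), for 0.2 s.
At the end, for the whole second after the job is handed in: The link lies flat on the bed (tilt under 0.04 rad, boss underside within 3 mm of the bed) and at rest, its boss centre within 5 mm of the seat in the V-stop and its flange towards the open front (link origin more than 50 mm in front of the seat), and the foot presses on it with more than 15 N (horizontal distance between link_boss and seat below 0.005 m and z of link_boss in the frame of seat below 0.003 m and x of link in the frame of seat below -0.05 m and angle between link's own z axis and vertical below 0.04 rad and linear speed of link below 0.01 m/s and contact force between spindle and link above 15 N); the robot touches nothing.
It fails at once if the boss is crushed: more than 120 N from the spindle (contact force between spindle and link above 120 N).
It fails at once if a bystander is moved by more than 25 mm (distance of any of cover, multimeter, tape_roll, cutters, driver, servo from where it was at the start of the episode above 0.025 m).
It also fails if it takes over 72 s, if anything falls off the work surface, if the arm or the gripper's body presses on something with over 40 N, if the wrist force passes 120 N, or if a joint passes its speed limit or range.

ROBOT

A 6-joint arm with a two-finger parallel gripper is mounted at the origin on the work surface. World frame = base frame: x ahead of the robot, y to its left, z up, the work surface at z = 0. Lengths are in m, angles in rad, forces in N, time in s.
With the tool pointing down it reaches from about 0.375 to 0.9 m from the base axis. Payload 3.1 kg.
Tool frame: the origin (TCP) lies at the very end of the fingers, on their centre line; the grasp point (between the pads) lies 19 mm behind it (manip.pinch_z is the distance from the TCP to the grasp point, in m); z points along the fingers, y is the line along which they close (so a half turn about z gives the same grasp; the last joint's range is limited). The gripper opens to 85 mm and grips with 20 to 120 N. Pads are 22 mm wide; open, the fingers measure 114 mm over their backs; the gripper's body (76 mm by 85 mm) begins 54 mm behind the grasp point. The pads swing forward as they close: fully open they stand 13 mm farther back than shut.
Start: joints at [-1.323, 0.527, 1.433, -0, 1.181, -0.178], TCP at [0.258, -0.569, 0.231] pointing down, gripper open.
Joint ranges: [-3.08, 3.08], [-0.75, 2.2], [0.22, 2.44], [-1.43, 4.57], [0, 2.65], [-2.85, 2.85]. Speed limits (rad/s): [2.79, 2.79, 3.14, 3.14, 3.14, 3.14].

INTERFACE

Orientations are given as a unit quaternion [x, y, z, w].
In Python, from station import manip gives the robot as it stands.
- The arm moves only by the tool servo_tool, never from a script. Its argument "commands" is one flat list of numbers, 7 for each row, row after row: the shift along the tool's x, y, z each as a share of 500 mm, from -1 to 1, then the turn, a rotation vector about the tool's x, y, z each as a share of 360 degrees, from -1 to 1, then the opening, from -1 (shut) to 1 (fully open). In form: [dx, dy, dz, rx, ry, rz, claw, dx, dy, dz, rx, ry, rz, claw, ...]. A call has 1 to 12 rows; each row shifts and turns the commanded pose from where the row before left it, along the tool's axes as they then stand; what a row does not reach is not made up. A row lasts 1/12 s, in which the tool goes at most 41.7 mm and 7.16 degrees, less where a joint would pass 70% of its speed; a pose out of reach is approached as far as the arm can. A call with a number of a shift or a turn outside -1 to 1 is refused whole. A call with a gripper value outside its range is refused whole. The fingers move at their own pace and stop on an object; "force" is the grip in N (left out, the last holds). Time passes only in rows, so rows that do not move let the fingers close. It gives the time, the measured TCP pose, the force, the opening and the grip force at its end, in the units of the state.
- manip.sense(): the state, without advancing time (a new reading comes with each control period).
- manip.snapshot(name): name is "scene" or "top"; returns a dict with "img" (400x640x3 uint8, red, green, blue), "mtx" (3x3 intrinsics, pixels), "world_to_cam" (4x4, takes a point from world to camera coordinates). Camera axes: x right, y up, looking along -z (the intrinsics and any distortion apply to the point x, -y, -z); pixel columns grow to the right and rows downward; lengths in m; the calibration is good to about 2 mm. A picture is of the moment at which its call begins. There is no depth.
- manip.sign_off(): hands the job in; it is judged then, once.
Trained networks look in a picture, given as the dict that the camera call returned (one of the last four; its "shot" number tells which), for a name from the list of things; names that differ only in an ending like _2 or _b are one class to them, and where a whole thing is asked for, a point or a joint stands for the part that bears it (a point fixed in the world has none). Each returns a list of dicts, best first, with "conf" (0 to 1); they miss things now and then, are a little off and sometimes report something else, mostly with a low value. They report only what shows in the picture. A call takes as long as a camera call. They do not tell look-alikes from the thing itself.
- manip.look_for(picture, query): "box" ([left, top, width, height] in pixels, round what is visible of it).
- manip.silhouettes(picture, query): "pixels" (400x640 bool, what is visible of it) and "box" ([left, top, width, height] in pixels, round what is visible of it).
The state is a dict: "t": time; "q": joint angles; "qd": joint speeds; "tau": joint torques, N m; "tcp_pos": TCP position; "tool_rot": TCP orientation; "force": force on the tool from outside, world axes, zero at the start; "ft_torque": the same for the moment, N m; "finger_gap": opening from 0.0 (shut) to 1.0 (fully open); "gripper_force": force on a finger pad.
Only numpy, scipy, OpenCV 4.12 (cv2) and the standard library are available. Lean on these libraries where they do the work, as an engineer would, in place of code of your own. Each camera call takes 0.05 s, during which the arm holds its last target. There are 200 camera calls.

## Working session

There is one attempt and no reset: what is moved stays moved. The work goes in short steps, Python scripts to look and compute and a tool call to move; the robot and the scene stay as the last step left them, time stands still between calls to the robot, and variables do not carry over. Pictures are saved under pics/ and viewed, at most 10 in all, crops included, and the job is handed in when it is done.

Besides the shell and the picture viewer there is one more tool, called after "Emit:" as name(argument=value, ...), one argument or row to a line, values as JSON. servo_tool: Moves the arm, as the interface text tells. Its arguments: {"type":"object","properties":{"commands":{"type":"array"},"force":{"type":"number"}},"required":["commands"]}

```bash
ls; mkdir -p pics
cat > h.py <<'E'
from station import manip
import numpy as np, cv2
def shot(n,f=None):
    s=manip.snapshot(n)
    if f: cv2.imwrite('pics/'+f,s['img'][:,:,::-1])
    return s
def proj(s,P):
    P=np.atleast_2d(P).astype(float); W=s['world_to_cam']; c=P@W[:3,:3].T+W[:3,3]
    c=c*[1,-1,-1]; u=c@s['mtx'].T; return u[:,:2]/u[:,2:]
def unproj(s,uv,z):
    uv=np.atleast_2d(uv).astype(float); W=s['world_to_cam']; R=W[:3,:3]; o=-R.T@W[:3,3]
    d=np.c_[uv,np.ones(len(uv))]@np.linalg.inv(s['mtx']).T*[1,-1,-1]; d=d@R
    return o+d*((z-o[2])/d[:,2])[:,None]
E
python3 - <<'E'
from h import *
np.set_printoptions(precision=3,suppress=True)
st=manip.sense();print(st['tcp_pos'],st['tool_rot'],st['finger_gap'],manip.pinch_z)
for n in('top','scene'):
    s=shot(n,n+'0.png'); W=s['world_to_cam']; print(n,[k for k in s],-W[:3,:3].T@W[:3,3],s['mtx'].tolist())
    for q in('link','press','spindle','cover','link_boss','knob_grip'):
        print(q,[(np.round(d['box']).tolist(),round(d['conf'],2)) for d in manip.look_for(s,q)[:4]])
E
```

```text
pics
[ 0.258 -0.568  0.23 ] [ 0.977  0.211 -0.    -0.001] 0.9956436597183668 0.0187
top ['img', 'mtx', 'world_to_cam', 'shot'] [ 0.166 -0.088  1.938] [[512.483785805637, 0.0, 321.91121104365897], [0.0, 512.483785805637, 203.52435039683468], [0.0, 0.0, 1.0]]
link [([206.0, 173.0, 27.0, 50.0], 0.79), ([202.0, 270.0, 46.0, 34.0], 0.66), ([230.0, 138.0, 22.0, 26.0], 0.21)]
press [([271.0, 168.0, 50.0, 66.0], 0.73)]
spindle [([293.0, 172.0, 13.0, 14.0], 0.73)]
cover [([369.0, 172.0, 44.0, 48.0], 0.58)]
link_boss [([206.0, 269.0, 37.0, 41.0], 0.57)]
knob_grip [([294.0, 169.0, 16.0, 16.0], 0.75), ([388.0, 145.0, 27.0, 10.0], 0.58)]
scene ['img', 'mtx', 'world_to_cam', 'shot'] [ 1.519 -0.123  1.49 ] [[517.4521539411465, 0.0, 327.9837655088126], [0.0, 517.4521539411465, 199.8532851464063], [0.0, 0.0, 1.0]]
link [([409.0, 151.0, 42.0, 32.0], 0.87), ([447.0, 214.0, 18.0, 48.0], 0.69), ([223.0, 286.0, 33.0, 7.0], 0.58)]
press [([351.0, 203.0, 18.0, 18.0], 0.35)]
spindle [([349.0, 199.0, 17.0, 44.0], 0.77), ([224.0, 285.0, 49.0, 9.0], 0.71)]
cover [([240.0, 219.0, 37.0, 42.0], 0.67)]
link_boss [([444.0, 216.0, 20.0, 48.0], 0.91), ([406.0, 150.0, 49.0, 29.0], 0.9)]
knob_grip []
```

Run:
```python
from h import *
a=cv2.imread('pics/top0.png')[110:330,170:440]; cv2.imwrite('pics/top0c.png',cv2.resize(a,None,fx=2.7,fy=2.7,interpolation=cv2.INTER_CUBIC))
a=cv2.imread('pics/scene0.png')[120:320,200:480]; cv2.imwrite('pics/scene0c.png',cv2.resize(a,None,fx=2.8,fy=2.8,interpolation=cv2.INTER_CUBIC))
```

```text
(no output)
```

View pics/top0c.png

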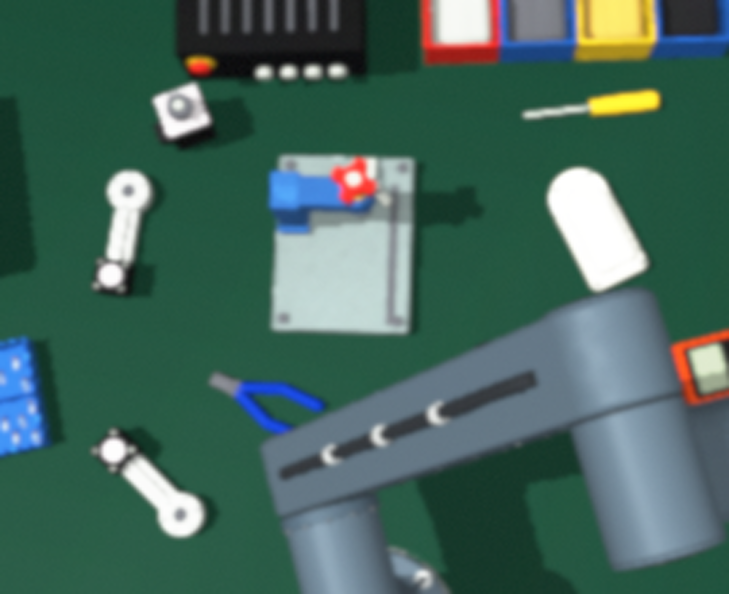

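View pics/scene0c.png

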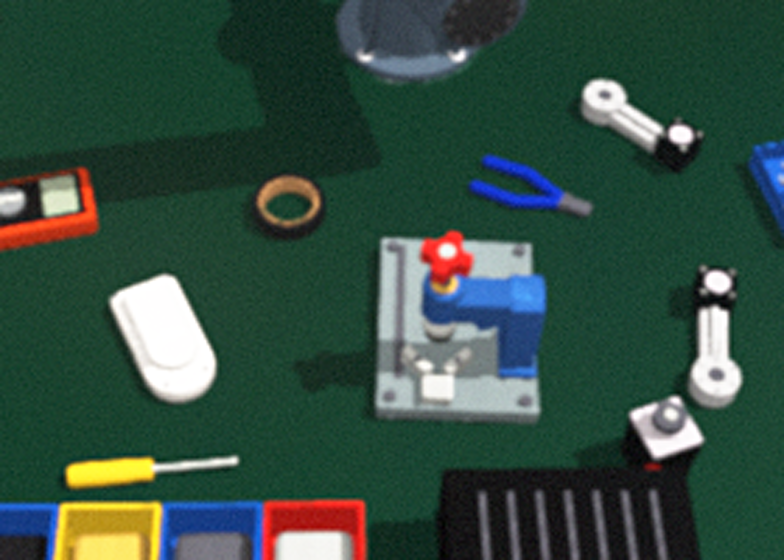

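```bash
cat >> h.py <<'E'
from scipy.optimize import minimize
U=4
def box(x0,x1,y0,y1,z0,z1): return np.array([[x,y,z] for x in(x0,x1) for y in(y0,y1) for z in(z0,z1)])/1e3
def cyl(x,y,r,z0,z1): 
    a=np.linspace(0,2*np.pi,24,endpoint=False); return np.array([[x+r*np.cos(t),y+r*np.sin(t),z] for t in a for z in(z0,z1)])/1e3
LINK=[box(-78,-32,-23,23,0,46),cyl(70,0,28,0,30),box(-40,70,-16,16,0,20)]
PRESS=[box(-170,80,-70,120,0,25),box(-26,26,75,115,0,155),box(-21,21,0,100,115,155),cyl(0,0,24,115,167),cyl(0,0,28,202-3,228-3)]
def place(parts,p,z=0):
    x,y,a=p; R=np.array([[np.cos(a),-np.sin(a),0],[np.sin(a),np.cos(a),0],[0,0,1]]); return [q@R.T+[x,y,z] for q in parts]
def fg(s):
    im=cv2.resize(s['img'],None,fx=U,fy=U,interpolation=cv2.INTER_CUBIC).astype(float); im=cv2.GaussianBlur(im,(0,0),2.5)
    r,g,b=im[...,0],im[...,1],im[...,2]
    return (~(((g-r)/(g+1)>.35)&(g>b+3))).astype(np.uint8)
def render(s,parts):
    m=np.zeros((400*U,640*U),np.uint8)
    for q in parts:
        uv=(proj(s,q)+.5)*U-.5; cv2.fillConvexPoly(m,cv2.convexHull(np.round(uv*16).astype(np.int32)),1,shift=4)
    return m
def fit(shots,parts,p0,z=0,masks=None,pad=.03,steps=(.02,.02,.15)):
    data=[]
    for k,s in enumerate(shots):
        uv=(np.vstack([proj(s,q) for q in place(parts,p0,z)]))*U; l=np.maximum(uv.min(0)-pad*270*U,0).astype(int); h=(uv.max(0)+pad*270*U).astype(int)
        data.append((s,(masks[k] if masks else fg(s))[l[1]:h[1],l[0]:h[0]],l,h))
    def cost(p):
        c=0
        for s,m,l,h in data:
            r=render(s,place(parts,p,z))[l[1]:h[1],l[0]:h[0]]; c+=(r!=m).sum()/max(m.sum(),1)
        return c
    S=np.array([p0]+[np.array(p0)+np.eye(3)[i]*steps[i] for i in range(3)])
    r=minimize(cost,p0,method='Nelder-Mead',options=dict(initial_simplex=S,xatol=2e-4,fatol=1e-4,maxiter=150))
    return r.x,r.fun
def overlay(s,parts,f,roi,k=3):
    im=cv2.resize(s['img'],None,fx=U,fy=U,interpolation=cv2.INTER_CUBIC)[:,:,::-1].copy()
    for q in parts:
        uv=(proj(s,q)+.5)*U-.5; cv2.polylines(im,[cv2.convexHull(np.round(uv).astype(np.int32))],True,(255,0,255),1)
    x,y,w,h=[v*U for v in roi]; cv2.imwrite('pics/'+f,im[y:y+h,x:x+w])
E
python3 - <<'E'
from h import *
np.set_printoptions(precision=4,suppress=True)
t=shot('top');s=shot('scene')
b=unproj(t,[170+128/2.7,110+190/2.7],.03)[0];f=unproj(t,[170+111/2.7,110+276/2.7],.046)[0]
b2=unproj(s,[200+716/2.8,120+376/2.8],.03)[0];print('boss',b,b2,'fl',f,np.linalg.norm(b[:2]-f[:2]))
bo=unproj(t,[170+181/2.7,110+514/2.7],.03)[0];fo=unproj(t,[170+114/2.7,110+450/2.7],.046)[0];
print('other',bo,fo,'dist',np.hypot(*(b+f)[:2]/2),np.hypot(*(bo+fo)[:2]/2))
d=(b-f)[:2];a=np.arctan2(d[1],d[0]);o=b[:2]-.07*d/np.linalg.norm(d)
L={}
for nm,ss in(('top',[t]),('scene',[s]),('both',[t,s])): L[nm]=fit(ss,LINK,[*o,a],pad=.008);print('link',nm,L[nm])
kn=unproj(t,[170+353/2.7,110+180/2.7],.225)[0];print('knob',kn)
P=fit([t,s],PRESS,[kn[0],kn[1],-.03],pad=.01);print('press',P)
for nm,ss in(('top',[t]),('scene',[s])):print(nm,fit(ss,PRESS,P[0],pad=.01,steps=(.01,.01,.05)))
A=place(LINK,L['both'][0])+place(PRESS,P[0])
overlay(t,A,'ot.png',(200,160,130,80));overlay(s,A,'os.png',(330,190,140,90))
cv2.imwrite('pics/o.png',np.vstack([cv2.imread('pics/ot.png'),cv2.imread('pics/os.png')[:280,:520]]))
E
```

```text
boss [0.6094 0.3398 0.03  ] [0.6126 0.34   0.03  ] fl [0.4836 0.3581 0.046 ] 0.1270582635072822
other [0.1561 0.2606 0.03  ] [0.2436 0.3498 0.046 ] dist 0.6483890545024954 0.3648354751836619
link top (array([ 0.5455,  0.3537, -0.1563]), np.float64(0.18170019467878))
link scene (array([ 0.5417,  0.3512, -0.1656]), np.float64(0.14337233531014584))
link both (array([ 0.5433,  0.351 , -0.1814]), np.float64(0.34160457995206633))
knob [0.5698 0.0092 0.225 ]
press (array([ 0.5716,  0.0094, -0.0334]), np.float64(0.1034027309622968))
top (array([ 0.572 ,  0.0099, -0.0747]), np.float64(0.06316375918381559))
scene (array([ 0.5717,  0.0098, -0.025 ]), np.float64(0.03676388423287518))
```

View pics/o.png

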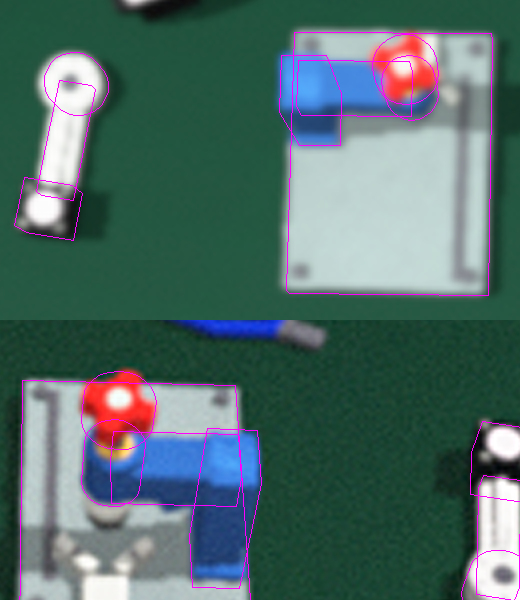

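Candidates: link A at top px (217,198), about 0.65 m from the base, and link B at (222,287), about 0.36 m. A is farther, so it is the one meant. The overlay crop confirms A: white boss at the top, black flange toward the robot. The fixture fit matches the plate and arm, with its V-stop toward +x.

Emit:
servo_tool(
  commands=[0,0,-0.036,0,0,0.0185,1,0,0,-0.036,0,0,0.0185,1,0,0,-0.036,0,0,0.0185,1,0,0,-0.036,0,0,0.0185,1,0,0,-0.036,0,0,0.0185,1,0.06,-0.055,0,0,0,0,1,0.06,-0.055,0,0,0,0,1,0.06,-0.055,0,0,0,0,1,0.06,-0.055,0,0,0,0,1,0.06,-0.055,0,0,0,0,1,0.06,-0.055,0,0,0,0,1,0.06,-0.055,0,0,0,0,1],
  force=80,
)

```text
t: 1.8
tcp_pos: [0.4968, -0.4102, 0.3215]
tool_rot: [0.997, -0.078, 0.0, 0.0]
force: [0.2, -1.0, -0.6]
finger_gap: 1.001
gripper_force: 0.0
```

Emit:
servo_tool(
  commands=[-0.0126,-0.076,0,0,0,0,1,-0.0126,-0.076,0,0,0,0,1,-0.0126,-0.076,0,0,0,0,1,-0.0126,-0.076,0,0,0,0,1,-0.0126,-0.076,0,0,0,0,1,-0.0126,-0.076,0,0,0,0,1,-0.0126,-0.076,0,0,0,0,1,-0.0126,-0.076,0,0,0,0,1,-0.0126,-0.076,0,0,0,0,1,-0.0126,-0.076,0,0,0,0,1,-0.0126,-0.076,0,0,0,0,1,-0.0126,-0.076,0,0,0,0,1],
)

```text
t: 2.8
tcp_pos: [0.4909, 0.0525, 0.3216]
tool_rot: [0.997, -0.078, 0.0, -0.0]
force: [0.0, -0.6, 0.0]
finger_gap: 0.999
gripper_force: 0.0
```

Emit:
servo_tool(
  commands=[-0.0126,-0.0758,0,0,0,0,1,-0.0126,-0.0758,0,0,0,0,1,-0.0126,-0.0758,0,0,0,0,1,-0.0126,-0.0758,0,0,0,0,1,-0.0126,-0.0758,0,0,0,0,1,-0.0126,-0.0758,0,0,0,0,1,-0.0126,-0.0758,0,0,0,0,1,-0.0126,-0.0758,0,0,0,0,1,0,0,0.07,0,0,0,1,0,0,0.07,0,0,0,1,0,0,0.07,0,0,0,1,0,0,0.07,0,0,0,1],
)

```text
t: 3.8
tcp_pos: [0.4883, 0.3587, 0.1802]
tool_rot: [0.997, -0.077, 0.001, -0.0]
force: [0.6, -0.7, -0.2]
finger_gap: 0.997
gripper_force: 0.0
```

Run:
```python
from h import *
np.set_printoptions(precision=4,suppress=True)
st=manip.sense();print(st['tcp_pos'],st['q'])
t=shot('top');s=shot('scene')
a=cv2.resize(t['img'][150:250,180:270],None,fx=5,fy=5,interpolation=cv2.INTER_CUBIC)
b=cv2.resize(s['img'][170:280,400:490],None,fx=4.5,fy=4.55,interpolation=cv2.INTER_CUBIC)
h=min(len(a),len(b));cv2.imwrite('pics/g1.png',np.hstack([a[:h],b[:h,:340]])[:,:,::-1])
```

```text
[0.4883 0.3587 0.1802] [ 0.4493  0.5619  1.5333 -0.      1.0452  2.1745]
```

View pics/g1.png

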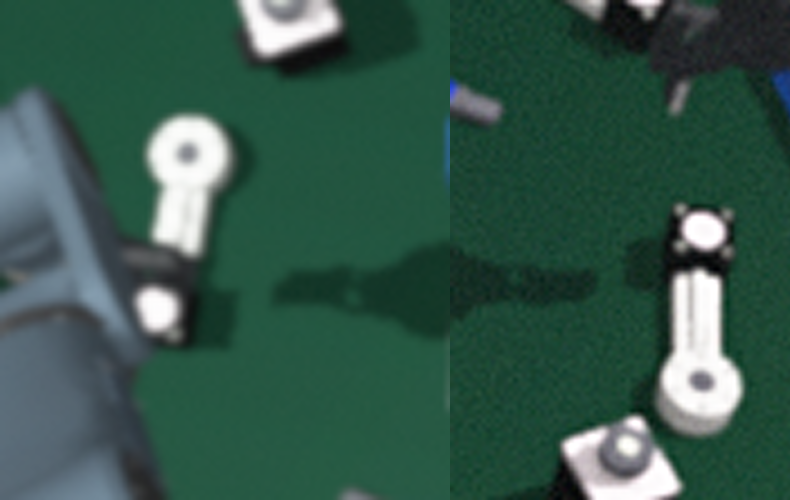

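The flange (left crop px (158,310), right crop (702,230)) lies under the open gripper, and the boss points toward +x as expected. I'm descending to grip it.

Emit:
servo_tool(
  commands=[0,0,0.068,0,0,0,1,0,0,0.068,0,0,0,1,0,0,0.068,0,0,0,1,0,0,0.068,0,0,0,1,0,0,0.04,0,0,0,1,0,0,0.03,0,0,0,1,0,0,0,0,0,0,1],
)

```text
t: 4.48
tcp_pos: [0.4883, 0.3578, 0.0091]
tool_rot: [0.997, -0.078, -0.001, 0.001]
force: [0.1, -0.6, -0.6]
finger_gap: 0.997
gripper_force: 0.0
```

Emit:
servo_tool(
  commands=[0,0,0,0,0,0,-1,0,0,0,0,0,0,-1,0,0,0,0,0,0,-1,0,0,0,0,0,0,-1,0,0,0,0,0,0,-1,0,0,0,0,0,0,-1,0,0,0,0,0,0,-1,0,0,0,0,0,0,-1],
  force=90,
)

```text
t: 5.15
tcp_pos: [0.4902, 0.3592, 0.0129]
tool_rot: [0.997, -0.078, 0.002, -0.001]
force: [-0.3, 0.8, 5.9]
finger_gap: 0.526
gripper_force: 93.8
```

Emit:
servo_tool(
  commands=[0,0,-0.02,0,0,0,-1,0,0,-0.03,0,0,0,-1,0,0,-0.03,0,0,0,-1,0,0,0,0,0,-0.0196,-1,-0.04,0.06,0,0,0,0,-1,-0.04,0.06,0,0,0,0,-1,-0.04,0.06,0,0,0,0,-1,-0.04,0.06,0,0,0,0,-1,-0.03,0.06,0,0,0,0,-1,0,0,0,0,0,0,-1,0,0,0,0,0,0,-1],
)

```text
t: 6.07
tcp_pos: [0.3864, 0.2096, 0.0507]
tool_rot: [1.0, -0.017, -0.002, 0.0]
force: [0.3, 0.8, -5.8]
finger_gap: 0.528
gripper_force: 94.4
```

Run:
```python
from h import *
np.set_printoptions(precision=4,suppress=True)
st=manip.sense();print(st['tcp_pos'],st['tool_rot'],st['force'],st['ft_torque'])
t=shot('top');s=shot('scene')
o=st['tcp_pos'];ps=[o[0]+.055,o[1]-.002,-.033]
A=place(LINK,ps,.042)+place(PRESS,[.5717,.0097,-.033])
B=fit([s],[LINK[1]],[ps[0],ps[1],-.033],z=.042,pad=.0);print(B)
overlay(t,A,'a.png',(215,165,105,75));overlay(s,A,'b.png',(340,150,110,95))
a=cv2.imread('pics/a.png');b=cv2.imread('pics/b.png');cv2.imwrite('pics/g2.png',np.hstack([a[:300,:380],b[:300,:420]]))
```

```text
[0.3864 0.2096 0.0507] [ 0.9998 -0.0173 -0.0018  0.0005] [ 0.3446  0.8365 -5.8385] [0.0315 0.0109 0.0389]
(array([0.4391, 0.1956, 0.1112]), np.float64(0.12971650010197838))
```

View pics/g2.png

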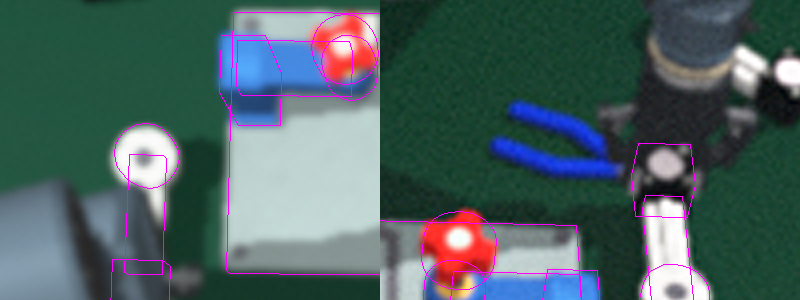

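Emit:
servo_tool(
  commands=[0,0.06,0,0,0,0,-1,0,0.06,0,0,0,0,-1,0,0.06,0,0,0,0,-1,0,0.06,0,0,0,0,-1,0,0.06,0,0,0,0,-1,0,0.06,0,0,0,0,-1,0.01,0.028,0,0,0,0,-1,0,0,0,0,0,0,-1,0,0,0,0,0,0,-1],
)

```text
t: 6.92
tcp_pos: [0.3897, 0.0164, 0.0505]
tool_rot: [1.0, -0.017, 0.002, 0.0]
force: [-0.2, 1.5, -5.5]
finger_gap: 0.526
gripper_force: 95.3
```

Run:
```python
from h import *
np.set_printoptions(precision=4,suppress=True)
st=manip.sense();print(st['tcp_pos'],st['tool_rot'],st['force'],st['ft_torque'])
t=shot('top');s=shot('scene')
o=st['tcp_pos'];ps=[o[0]+.055,o[1]-.002,-.033]
A=place(LINK,ps,.038)+place(PRESS,[.5717,.0097,-.033])
overlay(t,A,'a.png',(260,165,75,75));overlay(s,A,'b.png',(320,150,110,95))
a=cv2.imread('pics/a.png');b=cv2.imread('pics/b.png');cv2.imwrite('pics/g3.png',np.hstack([a[:300,:300],b[60:360,:420]]))
```

```text
[0.3897 0.0164 0.0505] [ 0.9999 -0.0168  0.0015  0.0003] [-0.2478  1.5066 -5.465 ] [ 0.0217  0.1213 -0.033 ]
```

View pics/g3.png

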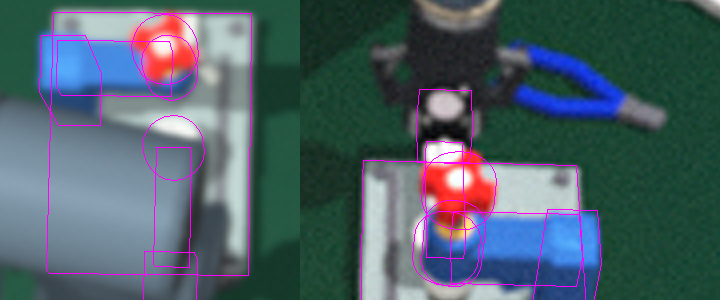

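The boss sits in front of the V-stop and lines up with the model. I'm lowering it to about 2 mm above the bed and sliding it in.

Emit:
servo_tool(
  commands=[0,0,0.018,0,0,0,-1,0,0,0,0,0,0,-1,0.03,0,0,0,0,0,-1,0.03,0,0,0,0,0,-1,0.03,0,0,0,0,0,-1,0,0,0,0,0,0,-1],
)

```text
t: 7.52
tcp_pos: [0.4375, 0.0158, 0.0417]
tool_rot: [1.0, -0.015, 0.004, 0.001]
force: [2.0, 0.3, -5.5]
finger_gap: 0.524
gripper_force: 95.3
```

Emit:
servo_tool(
  commands=[0.005,0,0,0,0,0,-1,0.005,0,0,0,0,0,-1,0,0,0,0,0,0,-1],
)

```text
t: 7.77
tcp_pos: [0.4367, 0.0162, 0.0413]
tool_rot: [1.0, -0.016, -0.001, -0.0]
force: [0.2, -0.1, -6.1]
finger_gap: 0.524
gripper_force: 95.3
```

Emit:
servo_tool(
  commands=[0.005,0,0,0,0,0,-1,0.005,0,0,0,0,0,-1,0.005,0,0,0,0,0,-1,0,0,0,0,0,0,-1],
)

```text
t: 8.1
tcp_pos: [0.4458, 0.0151, 0.0414]
tool_rot: [1.0, -0.016, 0.001, 0.0]
force: [0.3, -0.1, -5.4]
finger_gap: 0.526
gripper_force: 95.3
```

Emit:
servo_tool(
  commands=[0.005,0,0,0,0,0,-1,0.005,0,0,0,0,0,-1,0,0,0,0,0,0,-1],
)

```text
t: 8.35
tcp_pos: [0.4494, 0.0151, 0.0412]
tool_rot: [1.0, -0.016, -0.001, -0.0]
force: [-1.6, -0.7, -5.2]
finger_gap: 0.522
gripper_force: 95.5
```

Emit:
servo_tool(
  commands=[0.004,0,0,0,0,0,-1,0,0,0,0,0,0,-1,0,0,0,0,0,0,-1],
)

```text
t: 8.6
tcp_pos: [0.4494, 0.0153, 0.0412]
tool_rot: [1.0, -0.017, -0.002, -0.0]
force: [-5.3, -2.6, -3.3]
finger_gap: 0.522
gripper_force: 95.7
```

Emit:
servo_tool(
  commands=[0,0.001,0.003,0,0,0,-1,0,0.001,0.003,0,0,0,-1,0,0,0,0,0,0,-1],
)

```text
t: 8.85
tcp_pos: [0.4502, 0.0143, 0.0382]
tool_rot: [1.0, -0.016, -0.002, -0.0]
force: [-5.2, -1.5, -1.8]
finger_gap: 0.525
gripper_force: 95.9
```

Emit:
servo_tool(
  commands=[0,0,0.003,0,0,0,-1,0,0,0,0,0,0,-1,0,0,0,0,0,0,-1],
)

```text
t: 9.1
tcp_pos: [0.4501, 0.0142, 0.0379]
tool_rot: [1.0, -0.016, -0.001, -0.0]
force: [-7.6, -2.2, 9.9]
finger_gap: 0.524
gripper_force: 97.2
```

Emit:
servo_tool(
  commands=[0,0,0,0,0,0,1,0,0,0,0,0,0,1,0,0,0,0,0,0,1,0,0,0,0,0,0,1,0,0,-0.04,0,0,0,1,0,0,-0.06,0,0,0,1,0,0,-0.04,0,0,0,-1,-0.06,0,0,0,0,0,-1,-0.06,0,0,0,0,0,-1,0,0,0,0,0,0,-1,0,0,0,0,0,0,-1,0,0,0,0,0,0,-1],
  force=40,
)

```text
t: 10.1
tcp_pos: [0.3933, 0.0157, 0.107]
tool_rot: [1.0, -0.016, 0.001, 0.0]
force: [-0.2, -0.2, 0.3]
finger_gap: 0.141
gripper_force: 0.0
```

Run:
```python
from h import *
np.set_printoptions(precision=4,suppress=True)
st=manip.sense();print(st['tcp_pos'],st['tool_rot'],st['force'],st['finger_gap'],st['q'])
t=shot('top');s=shot('scene')
A=place(LINK,[.5717-.07,.0097+.0023,-.033],.025)+place([PRESS[0]],[.5717,.0097,-.033])
# knob: red mask vs rendered cross for angle/height
overlay(t,A,'a.png',(260,155,75,75));overlay(s,A,'b.png',(320,170,110,95))
a=cv2.imread('pics/a.png');b=cv2.imread('pics/b.png');cv2.imwrite('pics/g4.png',np.hstack([a[:300,:300],b[:300,:420]]))
def red(s):
    im=cv2.GaussianBlur(cv2.resize(s['img'],None,fx=U,fy=U,interpolation=cv2.INTER_CUBIC).astype(float),(0,0),2)
    m=((im[...,0]>110)&(im[...,0]-im[...,1]>25)).astype(np.uint8)
    uv=proj(s,[.5717,.0097,.212])[0]*U; k=np.zeros_like(m); cv2.circle(k,tuple(np.int32(uv)),30*U//2,1,-1); m=m*k
    c,_=cv2.findContours(m,0,2); o=np.zeros_like(m); cv2.drawContours(o,[max(c,key=cv2.contourArea)],-1,1,-1); return o
M=[red(t),red(s)]
def cost(p,show=0):
    x,y,k=p; z=202-3.82*k; K=place([box(-29,29,-9,9,z,z+26),box(-9,9,-29,29,z,z+26)],[x,y,-.033-k])
    return [float((render(q,K)!=m).sum()/m.sum()) for q,m in zip((t,s),M)]
best=min(((sum(cost((x,y,k))),x,y,k) for k in np.arange(.2,1.4,.1) for x in(.567,.57,.573,.576) for y in (.006,.009,.012)))
r=minimize(lambda p:sum(cost(p)),best[1:],method='Nelder-Mead',options=dict(initial_simplex=np.array(best[1:])+np.vstack([np.zeros(3),np.diag([.004,.004,.1])])))
print(best,r.x,r.fun,cost(r.x))
for k in np.arange(.2,1.5,.15): print(round(k,2),cost((*r.x[:2],k)))
```

```text
[0.3933 0.0157 0.107 ] [ 0.9999 -0.0162  0.0012  0.0003] [-0.1623 -0.1568  0.317 ] 0.1412982845376674 [-0.2461  0.4749  2.1154  0.0001  0.5487  1.357 ]
(0.346159586743777, 0.573, 0.009, np.float64(0.4000000000000001)) [0.5725 0.01   0.3571] 0.31509575831009684 [0.1416134648868253, 0.1734822934232715]
0.2 [0.22141613464886825, 0.2154300168634064]
0.35 [0.1453859547301219, 0.17516863406408095]
0.5 [0.2057457922228671, 0.23018549747048903]
0.65 [0.3044109112013929, 0.3128161888701518]
0.8 [0.4117817759721416, 0.38195615514333897]
0.95 [0.5049332559489262, 0.41884485666104554]
1.1 [0.553395240858967, 0.4317032040472175]
1.25 [0.5383052814857806, 0.41652613827993257]
1.4 [0.471561230412072, 0.36677908937605397]
```

View pics/g4.png

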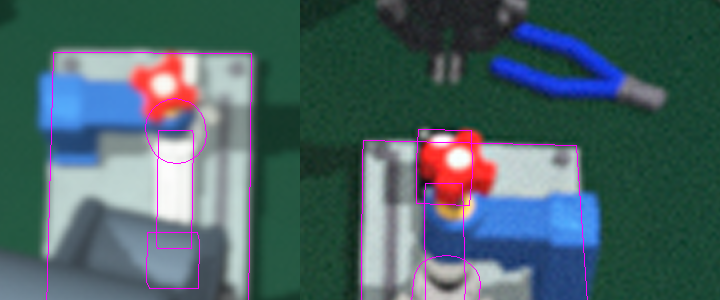

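The scene crop shows the link in the fixture with its boss under the foot (445,275), close to the model. The knob reads about 0.36 rad. Next I push the flange from behind with the shut fingers to make sure it seats.

Emit:
servo_tool(
  commands=[0,0,0.06,0,0,0,-1,0,0,0.06,0,0,0,-1,0,0,0,0,0,0,-1,0.012,0,0,0,0,0,-1,0.012,0,0,0,0,0,-1,0,0,0,0,0,0,-1,0.004,0,0,0,0,0,-1,0.004,0,0,0,0,0,-1,0,0,0,0,0,0,-1],
)

```text
t: 10.95
tcp_pos: [0.4091, 0.0153, 0.048]
tool_rot: [1.0, -0.016, 0.002, 0.0]
force: [-0.8, 0.2, 1.2]
finger_gap: -0.001
gripper_force: 0.0
```

Emit:
servo_tool(
  commands=[0.003,0,0,0,0,0,-1,0.003,0,0,0,0,0,-1,0,0,0,0,0,0,-1],
)

```text
t: 11.2
tcp_pos: [0.4114, 0.0153, 0.0471]
tool_rot: [1.0, -0.016, 0.001, 0.0]
force: [0.3, -0.1, 0.5]
finger_gap: 0.003
gripper_force: 0.0
```

Emit:
servo_tool(
  commands=[0.003,0,0,0,0,0,-1,0.003,0,0,0,0,0,-1,0,0,0,0,0,0,-1],
)

```text
t: 11.45
tcp_pos: [0.4138, 0.0153, 0.0467]
tool_rot: [1.0, -0.016, -0.0, -0.0]
force: [0.2, -0.3, 0.4]
finger_gap: -0.001
gripper_force: 0.1
```

Emit:
servo_tool(
  commands=[0.003,0,0,0,0,0,-1,0,0,0,0,0,0,-1,0,0,0,0,0,0,-1],
)

```text
t: 11.7
tcp_pos: [0.4138, 0.0155, 0.0467]
tool_rot: [1.0, -0.016, -0.002, -0.0]
force: [-4.5, -1.4, 1.9]
finger_gap: 0.002
gripper_force: 1.9
```

Emit:
servo_tool(
  commands=[0.003,0,0,0,0,0,-1,0,0,0,0,0,0,-1,0.003,0,0,0,0,0,-1,0,0,0,0,0,0,-1,0,0,0,0,0,0,-1],
)

```text
t: 12.12
tcp_pos: [0.4138, 0.0158, 0.0466]
tool_rot: [1.0, -0.016, -0.005, -0.001]
force: [-8.0, -4.5, 3.7]
finger_gap: 0.001
gripper_force: 4.2
```

The link is seated: the push reached 8 N with no movement. Next I back off, rise, and rotate the tool to line up with the knob lobes.

Emit:
servo_tool(
  commands=[-0.03,0,0,0,0,0,-1,0,0,-0.075,0,0,-0.0193,-1,0,0,-0.075,0,0,-0.0193,-1,0,0,-0.075,0,0,-0.0193,1,0,0,-0.075,0,0,-0.0193,1,0,0,-0.075,0,0,-0.0193,1,0,0,-0.075,0,0,-0.0193,1,0,0,-0.075,0,0,-0.0193,1,0,0,0,0,0,-0.0193,1,0,0,0,0,0,-0.0193,1,0,0,0,0,0,-0.0193,1,0,0,0,0,0,-0.0193,1],
)

```text
t: 13.12
tcp_pos: [0.4043, 0.0156, 0.31]
tool_rot: [0.794, 0.608, 0.001, 0.001]
force: [-0.0, 0.8, 0.2]
finger_gap: 0.999
gripper_force: 0.0
```

Emit:
servo_tool(
  commands=[0,0,0,0,0,-0.0193,1,0,0,0,0,0,-0.0193,1,0,0,0,0,0,-0.0193,1,0,0,0,0,0,-0.0193,1,0,0,0,0,0,-0.0193,1,0,0,0,0,0,-0.0193,1,0,0,0,0,0,-0.0193,1,0,0,0,0,0,-0.0193,1,0,0,0,0,0,-0.0193,1,0,0,0,0,0,-0.0193,1,0,0,0,0,0,-0.0193,1,0,0,0,0,0,-0.0193,1],
)

```text
t: 14.12
tcp_pos: [0.4042, 0.0156, 0.3096]
tool_rot: [0.188, 0.982, 0.0, 0.001]
force: [0.1, 0.5, -0.0]
finger_gap: 1.002
gripper_force: 0.0
```

```bash
cat > w.py <<'E'
import sys; from h import *
def tool(x,y,z,yaw):
    """shift in tool axes (mm) and rz (deg, mod 90) to reach world target, tool down"""
    st=manip.sense(); from scipy.spatial.transform import Rotation as R
    r=R.from_quat(st['tool_rot']); M=r.as_matrix(); d=np.array([x,y,z])-st['tcp_pos']; psi=np.arctan2(M[1,0],M[0,0])
    dz=-np.degrees((yaw-psi+np.pi/4)%(np.pi/2)-np.pi/4)
    print('t',round(st['t'],2),'tcp',np.round(st['tcp_pos'],4),'psi',round(psi,3),'tool shift mm',np.round(M.T@d*1e3,1),'share',np.round(M.T@d/.5,4),'rz deg',round(dz,2),'share',round(dz/360,4),'q',np.round(st['q'],2),'tilt',np.round(M[:2,2],4))
if len(sys.argv)>4: tool(*map(float,sys.argv[1:5]))
E
python3 w.py .5722 .0099 .197 -.39
```

```text
t 14.12 tcp [0.4042 0.0156 0.3096] psi 2.763 tool shift mm [-158.    56.7  113. ] share [-0.3159  0.1134  0.226 ] rz deg 0.65 share 0.0018 q [-0.24  0.11  1.84  0.    1.19 -1.43] tilt [ 0.0025 -0.0002]
```

Emit:
servo_tool(
  commands=[-0.0632,0.0227,0,0,0,0.0018,1,-0.0632,0.0227,0,0,0,0,1,-0.0632,0.0227,0,0,0,0,1,-0.0632,0.0227,0,0,0,0,1,-0.0632,0.0227,0,0,0,0,1,0,0,0.05,0,0,0,1,0,0,0.05,0,0,0,1,0,0,0.05,0,0,0,1,0,0,0.04,0,0,0,1,0,0,0.034,0,0,0,1,0,0,0,0,0,0,1,0,0,0,0,0,0,1],
)

```text
t: 15.12
tcp_pos: [0.5711, 0.0075, 0.1967]
tool_rot: [0.197, 0.98, 0.0, -0.0]
force: [-0.1, -0.8, 0.6]
finger_gap: 1.002
gripper_force: 0.0
```

```bash
python3 w.py .5722 .0099 .197 -.39; python3 -c "
from h import *
print(manip.sense()['force'])
s=shot('scene');t=shot('top')
a=cv2.resize(s['img'][170:245,315:415],None,fx=4,fy=4,interpolation=2);b=cv2.resize(t['img'][150:225,255:355],None,fx=4,fy=4,interpolation=2)
cv2.imwrite('pics/k1.png',np.hstack([a,b])[:,:,::-1])"
```

```text
t 15.12 tcp [0.5711 0.0075 0.1967] psi 2.745 tool shift mm [-0.1  2.6 -0.3] share [-0.0001  0.0052 -0.0006] rz deg -0.35 share -0.001 q [-0.18  0.5   1.61  0.    1.04 -1.36] tilt [-0.0008  0.0004]
[-0.09224459 -0.84996553  0.60352255]
```

View pics/k1.png

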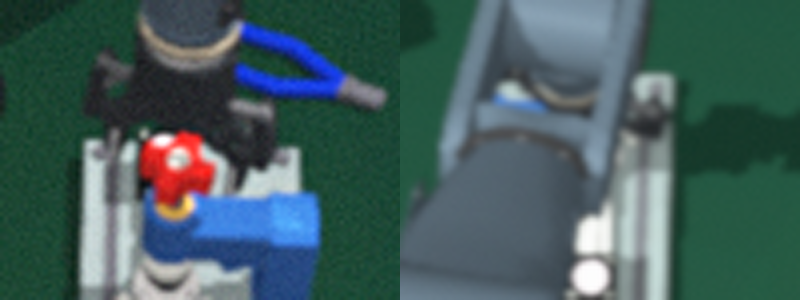

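The knob (crop px (178,160)) is between the open fingers ((118,150) and (235,165)). I'm centring and closing.

Emit:
servo_tool(
  commands=[0,0.005,0,0,0,-0.001,1,0,0,0,0,0,0,-1,0,0,0,0,0,0,-1,0,0,0,0,0,0,-1,0,0,0,0,0,0,-1,0,0,0,0,0,0,-1,0,0,0,0,0,0,-1],
  force=50,
)

```text
t: 15.8
tcp_pos: [0.5726, 0.0101, 0.1987]
tool_rot: [0.194, 0.981, 0.001, 0.001]
force: [-1.2, 1.3, 5.2]
finger_gap: 0.664
gripper_force: 53.4
```

```bash
python3 w.py .5722 .0099 .197 -.39; python3 -c "
from h import *
s=manip.sense();print(s['force'],s['ft_torque'],s['finger_gap'],s['gripper_force'])"
```

```text
t 15.8 tcp [0.5726 0.0101 0.1987] psi 2.751 tool shift mm [ 0.3 -0.3  1.7] share [ 0.0007 -0.0007  0.0034] rz deg -0.01 share -0.0 q [-0.18  0.5   1.6   0.    1.04 -1.36] tilt [0.0023 0.0006]
[-1.16255467  1.30945671  5.22814695] [ 0.37200993  0.0882248  -0.09984137] 0.6637584565758461 53.36824178695679
```

Emit:
servo_tool(
  commands=[0,0,0.0009,0,0,0.0194,-1,0,0,0.0009,0,0,0.0194,-1,0,0,0.0009,0,0,0.0194,-1,0,0,0.0009,0,0,0.0194,-1,0,0,0.0009,0,0,0.0194,-1,0,0,0.0009,0,0,0.0194,-1,0,0,0.0009,0,0,0.0194,-1,0,0,0.0009,0,0,0.0194,-1,0,0,0.0009,0,0,0.0194,-1,0,0,0.0009,0,0,0.0194,-1,0,0,0,0,0,0,-1],
)

```text
t: 16.72
tcp_pos: [0.5736, 0.0107, 0.194]
tool_rot: [0.721, 0.693, 0.002, 0.001]
force: [1.9, 4.1, 5.2]
finger_gap: 0.668
gripper_force: 53.3
```

```bash
cat > q.py <<'E'
from h import *
s=manip.sense(); import scipy.spatial.transform as T
M=T.Rotation.from_quat(s['tool_rot']).as_matrix()
print('t',round(s['t'],2),'psi',round(np.arctan2(M[1,0],M[0,0]),3),'q6',round(s['q'][5],3),'F',np.round(s['force'],1),'T',np.round(s['ft_torque'],3),'gap',round(s['finger_gap'],3),'tau6',round(s['tau'][5],3),'tcp',np.round(s['tcp_pos'],4))
E
python3 q.py
```

```text
t 16.72 psi 1.53 q6 -0.138 F [1.9 4.1 5.2] T [ 0.644 -0.304 -0.14 ] gap 0.668 tau6 0.466 tcp [0.5736 0.0107 0.194 ]
```

Emit:
servo_tool(
  commands=[0,0,0.0009,0,0,0.0194,-1,0,0,0.0009,0,0,0.0194,-1,0,0,0.0009,0,0,0.0194,-1,0,0,0.0009,0,0,0.0194,-1,0,0,0.0009,0,0,0.0194,-1,0,0,0.0009,0,0,0.0194,-1,0,0,0.0009,0,0,0.0194,-1,0,0,0.0009,0,0,0.0194,-1,0,0,0.0009,0,0,0.0194,-1,0,0,0.0009,0,0,0.0194,-1],
)

```text
t: 17.55
tcp_pos: [0.5746, 0.0099, 0.1894]
tool_rot: [0.988, 0.155, 0.003, 0.001]
force: [3.6, 3.3, 2.2]
finger_gap: 0.665
gripper_force: 53.1
```

```bash
python3 q.py
```

```text
t 17.55 psi 0.312 q6 1.081 F [3.6 3.3 2.2] T [ 0.347 -0.54   0.094] gap 0.665 tau6 -0.828 tcp [0.5746 0.0099 0.1894]
```

Emit:
servo_tool(
  commands=[0,0,0.0005,0,0,0.01,-1,0,0,0.0005,0,0,0.01,-1,0,0,0.0005,0,0,0.01,-1],
)

```text
t: 17.8
tcp_pos: [0.5746, 0.0098, 0.1887]
tool_rot: [0.998, 0.063, 0.003, 0.0]
force: [3.6, 2.8, 2.8]
finger_gap: 0.667
gripper_force: 53.1
```

```bash
python3 q.py
```

```text
t 17.8 psi 0.126 q6 1.266 F [3.6 2.8 2.8] T [ 0.37  -0.469  0.132] gap 0.667 tau6 -0.368 tcp [0.5746 0.0098 0.1887]
```

Emit:
servo_tool(
  commands=[0,0,0.0005,0,0,0.01,-1,0,0,0.0005,0,0,0.01,-1,0,0,0.0005,0,0,0.01,-1],
)

```text
t: 18.05
tcp_pos: [0.5745, 0.0096, 0.188]
tool_rot: [1.0, -0.031, 0.003, 0.0]
force: [3.5, 2.6, 3.8]
finger_gap: 0.667
gripper_force: 53.1
```

```bash
python3 q.py
```

```text
t 18.05 psi -0.062 q6 1.455 F [3.5 2.6 3.8] T [ 0.246 -0.518  0.169] gap 0.667 tau6 -0.37 tcp [0.5745 0.0096 0.188 ]
```

Emit:
servo_tool(
  commands=[0,0,0.0005,0,0,0.01,-1,0,0,0.0005,0,0,0.01,-1,0,0,0.0005,0,0,0.01,-1],
)

```text
t: 18.3
tcp_pos: [0.5745, 0.0094, 0.1872]
tool_rot: [0.992, -0.125, 0.003, 0.0]
force: [4.4, 0.7, 3.5]
finger_gap: 0.668
gripper_force: 53.2
```

```bash
python3 q.py
```

```text
t 18.3 psi -0.251 q6 1.643 F [4.4 0.7 3.5] T [ 0.178 -0.459  0.105] gap 0.668 tau6 -0.371 tcp [0.5745 0.0094 0.1872]
```

Emit:
servo_tool(
  commands=[0,0,0.0005,0,0,0.01,-1,0,0,0.0005,0,0,0.01,-1,0,0,0.0005,0,0,0.01,-1],
)

```text
t: 18.55
tcp_pos: [0.5745, 0.0092, 0.1866]
tool_rot: [0.976, -0.218, 0.003, -0.0]
force: [3.7, 0.6, 3.7]
finger_gap: 0.668
gripper_force: 53.2
```

```bash
python3 q.py
```

```text
t 18.55 psi -0.439 q6 1.832 F [3.7 0.6 3.7] T [ 0.038 -0.447  0.131] gap 0.668 tau6 -0.372 tcp [0.5745 0.0092 0.1866]
```

Emit:
servo_tool(
  commands=[0,0,0.0005,0,0,0.01,-1,0,0,0.0005,0,0,0.01,-1,0,0,0.0005,0,0,0.01,-1],
)

```text
t: 18.8
tcp_pos: [0.5744, 0.009, 0.1858]
tool_rot: [0.951, -0.309, 0.003, -0.0]
force: [2.7, 0.8, 3.8]
finger_gap: 0.671
gripper_force: 53.2
```

```bash
python3 q.py
```

```text
t 18.8 psi -0.628 q6 2.02 F [2.7 0.8 3.8] T [ 0.026 -0.353  0.091] gap 0.671 tau6 -0.374 tcp [0.5744 0.009  0.1858]
```

Emit:
servo_tool(
  commands=[0,0,0.0005,0,0,0.01,-1,0,0,0.0005,0,0,0.01,-1,0,0,0.0005,0,0,0.01,-1],
)

```text
t: 19.05
tcp_pos: [0.5742, 0.0089, 0.1851]
tool_rot: [0.918, -0.397, 0.003, -0.0]
force: [3.2, 0.3, 3.7]
finger_gap: 0.669
gripper_force: 53.3
```

```bash
python3 q.py
```

```text
t 19.05 psi -0.816 q6 2.209 F [3.2 0.3 3.7] T [-0.027 -0.294  0.102] gap 0.669 tau6 -0.375 tcp [0.5742 0.0089 0.1851]
```

Emit:
servo_tool(
  commands=[0,0,0.0005,0,0,0.01,-1,0,0,0.0005,0,0,0.01,-1,0,0,0.0005,0,0,0.01,-1],
)

```text
t: 19.3
tcp_pos: [0.5741, 0.0088, 0.1844]
tool_rot: [0.877, -0.481, 0.003, -0.0]
force: [3.2, -0.2, 4.8]
finger_gap: 0.674
gripper_force: 53.3
```

```bash
python3 q.py
```

```text
t 19.3 psi -1.004 q6 2.397 F [ 3.2 -0.2  4.8] T [-0.023 -0.145  0.101] gap 0.674 tau6 -0.376 tcp [0.5741 0.0088 0.1844]
```

Emit:
servo_tool(
  commands=[0,0,0.0005,0,0,0.01,-1,0,0,0.0005,0,0,0.01,-1,0,0,0.0005,0,0,0.01,-1],
)

```text
t: 19.55
tcp_pos: [0.5739, 0.0087, 0.1836]
tool_rot: [0.827, -0.562, 0.002, -0.0]
force: [2.9, -0.4, 4.5]
finger_gap: 0.666
gripper_force: 53.3
```

```bash
python3 q.py
```

```text
t 19.55 psi -1.193 q6 2.586 F [ 2.9 -0.4  4.5] T [-0.085 -0.105  0.091] gap 0.666 tau6 -0.378 tcp [0.5739 0.0087 0.1836]
```

Emit:
servo_tool(
  commands=[0,0,0.0005,0,0,0.01,-1,0,0,0.0005,0,0,0.01,-1,0,0,0.0005,0,0,0.01,-1],
)

```text
t: 19.8
tcp_pos: [0.5737, 0.0087, 0.1829]
tool_rot: [0.771, -0.637, 0.002, -0.0]
force: [1.9, -1.2, 5.6]
finger_gap: 0.671
gripper_force: 53.4
```

```bash
python3 q.py
```

```text
t 19.8 psi -1.381 q6 2.774 F [ 1.9 -1.2  5.6] T [-0.051 -0.075  0.162] gap 0.671 tau6 -0.379 tcp [0.5737 0.0087 0.1829]
```

Emit:
servo_tool(
  commands=[0,0,0,0,0,0,1,0,0,0,0,0,0,1,0,0,0,0,0,0,1,0,0,0,0,0,0,1,0,0,0,0,0,0,1],
)

```text
t: 20.22
tcp_pos: [0.5716, 0.0098, 0.1812]
tool_rot: [0.771, -0.637, -0.0, 0.0]
force: [-0.3, 0.7, -0.4]
finger_gap: 1.0
gripper_force: 0.0
```

```bash
python3 q.py; python3 w.py .5725 .010 .183 -1.381
```

```text
t 20.22 psi -1.381 q6 2.774 F [-0.3  0.7 -0.4] T [-0.007  0.032 -0.008] gap 1.0 tau6 -0.008 tcp [0.5716 0.0098 0.1812]
t 20.22 tcp [0.5716 0.0098 0.1812] psi -1.381 tool shift mm [-0.1 -0.9 -1.8] share [-0.0001 -0.0019 -0.0036] rz deg -0.02 share -0.0001 q [-0.18  0.52  1.62 -0.    1.    2.77] tilt [-0.0011  0.0001]
```

Emit:
servo_tool(
  commands=[0.002,-0.0036,0,0,0,-0.0192,1,0,0,0,0,0,-0.0192,1,0,0,0,0,0,-0.0192,1,0,0,0,0,0,-0.0192,1,0,0,0,0,0,-0.0192,1,0,0,0,0,0,-0.0192,1,0,0,0,0,0,-0.0192,1,0,0,0,0,0,-0.0192,1,0,0,0,0,0,-0.0192,1,0,0,0,0,0,-0.0192,1,0,0,0,0,0,-0.0192,1,0,0,0,0,0,-0.0192,1],
)

```text
t: 21.22
tcp_pos: [0.5737, 0.0091, 0.1814]
tool_rot: [0.999, 0.036, -0.0, -0.0]
force: [-0.0, -0.5, 0.4]
finger_gap: 1.0
gripper_force: 0.0
```

Emit:
servo_tool(
  commands=[0,0,0,0,0,-0.0196,1,0,0,0,0,0,0,-1,0,0,0,0,0,0,-1,0,0,0,0,0,0,-1,0,0,0,0,0,0,-1,0,0,0,0,0,0,-1,0,0,0,0,0,0,-1],
  force=50,
)

```text
t: 21.8
tcp_pos: [0.5737, 0.0098, 0.1819]
tool_rot: [0.996, 0.093, -0.0, -0.001]
force: [-1.9, 2.8, 4.9]
finger_gap: 0.67
gripper_force: 54.6
```

```bash
python3 q.py
```

```text
t 21.8 psi 0.187 q6 1.205 F [-1.9  2.8  4.9] T [ 0.679  0.331 -0.195] gap 0.67 tau6 -0.158 tcp [0.5737 0.0098 0.1819]
```

Emit:
servo_tool(
  commands=[0,0,0.0005,0,0,0.01,-1,0,0,0.0005,0,0,0.01,-1,0,0,0.0005,0,0,0.01,-1],
)

```text
t: 22.05
tcp_pos: [0.5737, 0.0097, 0.1813]
tool_rot: [1.0, -0.002, -0.0, -0.0]
force: [-1.6, 3.2, 6.2]
finger_gap: 0.673
gripper_force: 54.7
```

```bash
python3 q.py
```

```text
t 22.05 psi -0.003 q6 1.395 F [-1.6  3.2  6.2] T [0.718 0.307 0.131] gap 0.673 tau6 -0.359 tcp [0.5737 0.0097 0.1813]
```

Emit:
servo_tool(
  commands=[0,0,0.0005,0,0,0.01,-1,0,0,0.0005,0,0,0.01,-1],
)

```text
t: 22.22
tcp_pos: [0.5737, 0.0097, 0.1808]
tool_rot: [0.998, -0.064, -0.0, -0.0]
force: [-2.0, 2.8, 6.2]
finger_gap: 0.668
gripper_force: 54.8
```

```bash
python3 q.py
```

```text
t 22.22 psi -0.129 q6 1.521 F [-2.   2.8  6.2] T [0.696 0.296 0.157] gap 0.668 tau6 -0.337 tcp [0.5737 0.0097 0.1808]
```

Emit:
servo_tool(
  commands=[0,0,0.0005,0,0,0.01,-1,0,0,0.0005,0,0,0.01,-1],
)

```text
t: 22.38
tcp_pos: [0.5737, 0.0097, 0.1803]
tool_rot: [0.992, -0.127, -0.0, -0.0]
force: [-2.3, 3.0, 6.3]
finger_gap: 0.668
gripper_force: 54.8
```

```bash
python3 q.py
```

```text
t 22.38 psi -0.254 q6 1.646 F [-2.3  3.   6.3] T [0.687 0.265 0.183] gap 0.668 tau6 -0.317 tcp [0.5737 0.0097 0.1803]
```

Emit:
servo_tool(
  commands=[0,0,0.0005,0,0,0.01,-1,0,0,0.0005,0,0,0.01,-1,0,0,0.0005,0,0,0.01,-1],
)

```text
t: 22.63
tcp_pos: [0.5737, 0.0097, 0.1796]
tool_rot: [0.976, -0.219, -0.0, -0.0]
force: [-2.5, 3.3, 5.9]
finger_gap: 0.667
gripper_force: 54.8
```

```bash
python3 q.py
```

```text
t 22.63 psi -0.442 q6 1.835 F [-2.5  3.3  5.9] T [0.642 0.317 0.205] gap 0.667 tau6 -0.287 tcp [0.5737 0.0097 0.1796]
```

Emit:
servo_tool(
  commands=[0,0,0.0005,0,0,0.01,-1,0,0,0.0005,0,0,0.01,-1],
)

```text
t: 22.8
tcp_pos: [0.5737, 0.0096, 0.1792]
tool_rot: [0.96, -0.28, -0.0, -0.0]
force: [-2.6, 3.0, 6.9]
finger_gap: 0.669
gripper_force: 54.9
```

```bash
python3 q.py
```

```text
t 22.8 psi -0.568 q6 1.96 F [-2.6  3.   6.9] T [0.68  0.309 0.237] gap 0.669 tau6 -0.267 tcp [0.5737 0.0096 0.1792]
```

Torque has risen from about 0.12 to 0.24 N m, which puts about 28 N on the foot, so it is hand-tight. I'm letting go and rising.

Emit:
servo_tool(
  commands=[0,0,0,0,0,0,-1,0,0,0,0,0,0,1,0,0,0,0,0,0,1,0,0,0,0,0,0,1,0,0,0,0,0,0,1,0,0,-0.04,0,0,0,1,0,0,-0.06,0,0,0,1,0,0,-0.06,0,0,0,1,0,0,-0.06,0,0,0,1],
)

```text
t: 23.55
tcp_pos: [0.5738, 0.0088, 0.2893]
tool_rot: [0.96, -0.279, -0.0, 0.0]
force: [0.4, -0.2, -0.3]
finger_gap: 1.002
gripper_force: 0.0
```

Emit:
servo_tool(
  commands=[-0.06,0.04,-0.03,0,0,0,1,-0.06,0.04,-0.02,0,0,0,1,-0.06,0.04,0,0,0,0,1,-0.06,0.04,0,0,0,0,1,-0.06,0.04,0,0,0,0,1,0,0,0,0,0,0,1,0,0,0,0,0,0,1],
)

```text
t: 24.13
tcp_pos: [0.392, 0.0052, 0.3137]
tool_rot: [0.96, -0.279, 0.0, 0.0]
force: [0.5, -0.2, 1.0]
finger_gap: 1.003
gripper_force: 0.0
```

```bash
python3 q.py; python3 -c "
from h import *
s=shot('scene');t=shot('top')
L=place(LINK,[.5717-.07,.0097+.0023,-.033],.025)
overlay(t,L,'a.png',(255,155,95,75));overlay(s,L,'b.png',(320,170,100,90))
a=cv2.imread('pics/a.png');b=cv2.imread('pics/b.png');cv2.imwrite('pics/end.png',np.hstack([a[:300],b[:300]]))"
```

```text
t 24.13 psi -0.567 q6 1.864 F [ 0.5 -0.2  1. ] T [-0.062 -0.06   0.   ] gap 1.003 tau6 -0.015 tcp [0.392  0.0052 0.3137]
```

View pics/end.png

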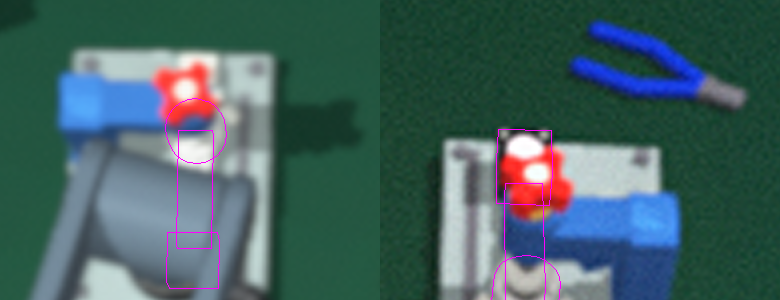

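The link matches the seated model in both views: flange at (525,165) and boss under the foot at (526,285) in the right half. The gripper is clear, so I'm handing in.

```bash
python3 -c "
from station import manip
print(manip.sign_off())"
```

```text
the job is handed in; nothing more can be done
None
```

The job is handed in, with no verdict returned: the link lies in the V-stop with its flange at the open front, the knob is hand-tight (about 28 N on the foot, estimated from torque), and the gripper is clear at about 24 s of the 72 s allowed.

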